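# Put the glass mullers away in their rack by size

## Robot

A 6-joint arm with a two-finger parallel gripper is mounted at the origin on a cart in front of the work surface, level with it; the furniture and walls round the work are solid. World frame = base frame: x ahead of the robot, y to its left, z up, the work surface at z = 0. Lengths are in m, angles in rad, forces in N, time in s.
With the tool pointing down it reaches from about 0.375 to 0.75 m from the base axis. Payload 9 kg.
Tool frame: the origin (TCP) lies at the very end of the fingers, on their centre line; the grasp point (between the pads) lies 19 mm behind it; z points along the fingers, y is the direction in which the jaws open and shut (so a half turn about z gives the same grasp; the last joint's range is limited). The gripper opens to 85 mm and grips with 20 to 120 N. Pads are 22 mm wide; open, the fingers measure 114 mm over their backs; the gripper's body (76 mm by 85 mm) begins 54 mm behind the grasp point. The pads swing forward as they close: fully open they stand 13 mm farther back than shut.
Start: joints at [-1.371, 0.104, 0.097, 1.564, 0, 1.353], TCP at [0.243, -0.548, 0.196] pointing down, gripper open.
Joint ranges: [-2.99, 2.99], [-0.84, 1.86], [-1.1, 1.16], [-1.84, 2.11], [-1.51, 1.56], [-3.14, 3.14]. Speed limits (rad/s): [2.22, 2.22, 2.57, 3.14, 3.14, 3.14].

## Interface

Orientations are given as a 3x3 rotation matrix whose columns are the frame's x, y, z axes.
In Python, from bench import sense, cams, hand_in, nets gives the robot as it stands. The module is installed in compiled form; this text tells all that it offers.
- The arm moves only by the shell command python3 -m crank 'ROWS' [FORCE]. ROWS is JSON, a list of rows, each a list of 7 numbers: the shift along the tool's x, y, z in cm, then the turn, a rotation vector about the tool's x, y, z in degrees, then the opening in per cent of the stroke, from 0 (shut) to 100 (fully open). A call has 1 to 5 rows; each row is the pose to reach, as a shift and turn from the pose commanded when the call began, along the tool's axes at that moment; what a row does not reach only later rows make up. A row lasts 1/10 s, in which the tool goes at most 50 mm and 8.59 degrees, less where a joint would pass 70% of its speed; a pose out of reach is approached as far as the arm can. A call with a gripper value outside its range is refused whole. The fingers move at their own pace and stop on an object; FORCE is the grip in N (left out, the last holds). Time passes only in rows, so rows that repeat a pose let the fingers close. It gives the time, the measured TCP pose, the force and the opening at its end, in the units of the state.
- sense(): the state, without advancing time (a new reading comes with each control period).
- cams.capture(name): name is "side" or "top" or "wrist"; returns a dict with "img" (400x640x3 uint8, red, green, blue), "K" (3x3 intrinsics, pixels), "pose" (4x4, takes a point from camera to world coordinates). Camera axes: x right, y up, looking along -z (the intrinsics and any distortion apply to the point x, -y, -z); pixel columns grow to the right and rows downward; lengths in m; the calibration is good to about 2 mm. A picture is of the moment at which its call begins. There is no depth.
- hand_in(): hands the job in, once; it reports no verdict.
Trained networks look in a picture, given as the dict that the camera call returned (one of the last four; its "shot" number tells which), for a name from the list of things; names that differ only in an ending like _2 or _b are one class to them, and where a whole thing is asked for, a point or a joint stands for the part that bears it (a point fixed in the world has none). Each returns a list of dicts, best first, with "conf" (0 to 1); they miss things now and then, are a little off and sometimes report something else, mostly with a low value. They report only what shows in the picture. A call takes as long as a camera call. They do not tell look-alikes from the thing itself.
- nets.look_for(picture, label): "uv" ([column, row] in pixels, amid what is visible of it).
- nets.landmark_of(picture, label): "uv" ([column, row] in pixels: a listed point, or the origin of a listed thing).
The state is a dict: "clock": time; "q": joint angles; "dq": joint speeds; "tau": joint torques, N m; "tcp_pos": TCP position; "orientation": TCP orientation; "ft_force": force on the tool from outside, world axes, zero at the start; "torque": the same for the moment, N m; "finger_gap": finger opening in m.
Only numpy, scipy, OpenCV 4.12 (cv2) and the standard library are available. Lean on these libraries where they do the work, as an engineer would, in place of code of your own. Each camera call takes 0.05 s, during which the arm holds its last target. There are 200 camera calls.

## Task

The four washed glass mullers stand about the bench; put them away in the muller rack, each in the cup turned for its size, so that they stand in a row from the largest to the smallest. Each must stand upright and fully down on the felt of its own cup; set them in gently and never tip one over, for the ground faces chip. Leave the dropper bottle and the pigment jar that stand among them where they are.

Things in the scene. Friction and masses are not known exactly. Their poses are not given: they have to be found in the camera images.
- muller_1: largest of four loose, upright, solid pale green glass mullers: round flat foot 64 mm across, 10 mm thick, narrowing to a neck, then a round upright grip knob 34 mm across with straight sides from 58 to 76 mm above the underside; 84 mm tall; up to 0.41 kg. Origin: centre of the underside; z up.
- muller_2: second largest of four loose, upright, solid pale green glass mullers: round flat foot 52 mm across, 10 mm thick, narrowing to a neck, then a round upright grip knob 30 mm across with straight sides from 48 to 66 mm above the underside; 74 mm tall; up to 0.26 kg. Origin: centre of the underside; z up.
- muller_3: third largest of four loose, upright, solid pale green glass mullers: round flat foot 40 mm across, 10 mm thick, narrowing to a neck, then a round upright grip knob 26 mm across with straight sides from 38 to 56 mm above the underside; 64 mm tall; up to 0.16 kg. Origin: centre of the underside; z up.
- muller_4: smallest of four loose, upright, solid pale green glass mullers: round flat foot 28 mm across, 10 mm thick, narrowing to a neck, then a round upright grip knob 22 mm across with straight sides from 28 to 46 mm above the underside; 54 mm tall; up to 0.09 kg. Origin: centre of the underside; z up.
- cup_1: largest of four fixed dark wood cups, in a row by size on a light board (282x92x12 mm, at any angle): felt floor 72 mm across, 4 mm above the origin; wall 12 mm above floor, upper 6 mm flaring to 78 mm inside; 84 mm outside. For the largest muller. Origin: centre of the underside, 12 mm above the bench; z up, x along the row towards the smallest; next cup 80 mm on.
- cup_2: second largest of four fixed dark wood cups, in a row by size on a light board (282x92x12 mm, at any angle): felt floor 60 mm across, 4 mm above the origin; wall 12 mm above floor, upper 6 mm flaring to 66 mm inside; 72 mm outside. For the second largest muller. Origin: centre of the underside, 12 mm above the bench; z up, x along the row towards the smallest; next cup 68 mm on.
- cup_3: third largest of four fixed dark wood cups, in a row by size on a light board (282x92x12 mm, at any angle): felt floor 48 mm across, 4 mm above the origin; wall 12 mm above floor, upper 6 mm flaring to 54 mm inside; 60 mm outside. For the third largest muller. Origin: centre of the underside, 12 mm above the bench; z up, x along the row towards the smallest; next cup 56 mm on.
- cup_4: smallest of four fixed dark wood cups, in a row by size on a light board (282x92x12 mm, at any angle): felt floor 36 mm across, 4 mm above the origin; wall 12 mm above floor, upper 6 mm flaring to 42 mm inside; 48 mm outside. For the smallest muller. Origin: centre of the underside, 12 mm above the bench; z up, x along the row towards the smallest.
- dropper_bottle: loose amber glass bottle with a black dropper cap, 28 mm in diameter, 86 mm tall, standing among the mullers. Bystander: leave it. Origin: centre of its underside; z up.
- jar_verditer: loose stoppered glass jar of green-grey pigment, 27 mm in diameter, 61 mm tall, standing among the mullers. Bystander: leave it. Origin: centre of its underside; z up.
There are look-alikes about, which are no part of the job. What is shaped like the muller_3 but purple, red or yellow is not meant.

How it is judged:
By the outcome, as a careful person would: the job done as asked, in the order asked, and still so for the second after the job is handed in, with the robot touching nothing.
It also fails if it takes over 93 s, if anything falls off the work surface, if the arm or the gripper's body presses on something with over 40 N, if the wrist force passes 120 N, or if a joint passes its speed limit or range.

## Working session

There is one attempt and no reset: what is moved stays moved. The work goes in short steps, Python scripts to look and compute and a shell command to move; the robot and the scene stay as the last step left them, time stands still between calls to the robot, and variables do not carry over. Pictures are saved under pics/ and viewed, about 12 in all and at most 16, crops included, and the job is handed in when it is done.

```bash
mkdir -p pics
python3 - <<'E'
from bench import sense,cams,nets
import cv2,json
s=sense();print({k:s[k] for k in('clock','tcp_pos','orientation','finger_gap','ft_force')})
for n in('top','side'):
    p=cams.capture(n);cv2.imwrite(f'pics/{n}0.png',p['img'][:,:,::-1]);print(n,p['K'],p['pose'],[k for k in p])
    if n=='top':
        for l in('muller_1','cup_1','dropper_bottle','jar_verditer'):
            print(l,[(([round(float(x)) for x in d['uv']]),round(d['conf'],2)) for d in nets.landmark_of(p,l)])
print(sense()['clock'])
E
```

```text
{'clock': 0.0, 'tcp_pos': array([ 0.24340439, -0.54797984,  0.19474015]), 'orientation': array([[ 9.13974127e-01,  4.05772382e-01, -2.61626648e-04],
       [ 4.05772363e-01, -9.13973245e-01,  1.30267224e-03],
       [ 2.89468659e-04, -1.29676958e-03, -9.99999117e-01]]), 'finger_gap': 0.08562369997470436, 'ft_force': array([-0.36359078, -0.01100131, -0.33139381])}
top [[414.09721709   0.         312.17139919]
 [  0.         414.09721709 198.94109689]
 [  0.           0.           1.        ]] [[ 0.00516083  0.99802194 -0.06265442  0.47077984]
 [-0.99987664  0.00422064 -0.01512914  0.01069766]
 [-0.01483477  0.06272477  0.9979206   1.01177273]
 [ 0.          0.          0.          1.        ]] ['img', 'K', 'pose', 'shot']
muller_1 [([434, 164], 0.95), ([240, 150], 0.72), ([195, 148], 0.64), ([442, 247], 0.58), ([195, 245], 0.55)]
cup_1 [([330, 197], 0.96), ([269, 192], 0.92), ([303, 196], 0.9), ([350, 204], 0.75)]
dropper_bottle [([214, 207], 0.58)]
jar_verditer [([214, 205], 0.73), ([427, 205], 0.7), ([353, 205], 0.52)]
side [[415.96088554   0.         319.62773584]
 [  0.         415.96088554 193.81334837]
 [  0.           0.           1.        ]] [[-0.97897056  0.12566803 -0.1606991   0.35702079]
 [-0.2031499  -0.67244898  0.71171798  0.84627194]
 [-0.01862175  0.72939696  0.6838372   0.83616551]
 [ 0.          0.          0.          1.        ]] ['img', 'K', 'pose', 'shot']
0.3
```

Run:
```python
import cv2
a=cv2.imread('pics/top0.png')
cv2.imwrite('pics/top0c.png',cv2.resize(a[110:290,150:490],(800,424),interpolation=cv2.INTER_CUBIC))
```

```text
(no output)
```

View pics/top0c.png

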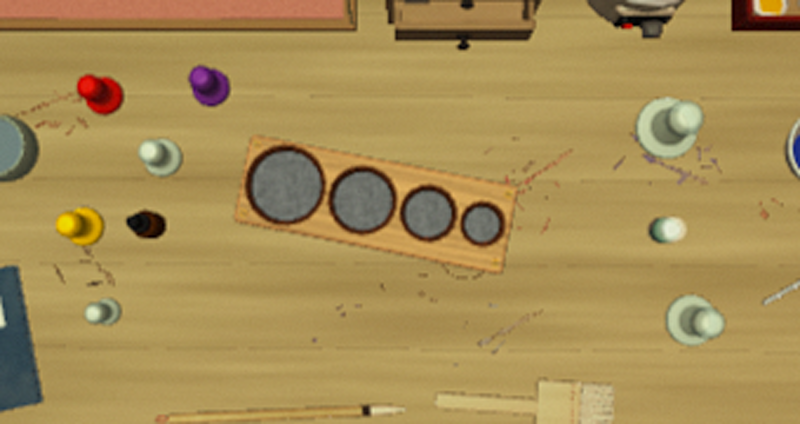

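View pics/side0.png

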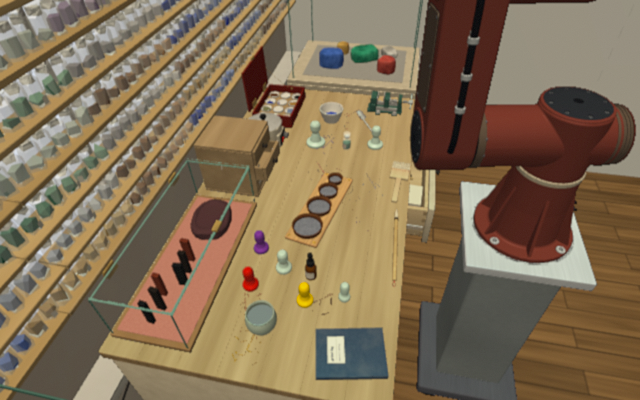

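```bash
cat > h.py <<'E'
import numpy as np
def ray(p,uv,z):
    K,T=p['K'],p['pose']
    d=np.linalg.solve(K,[uv[0],uv[1],1.]);d=T[:3,:3]@(d*[1,-1,-1]);o=T[:3,3]
    return (o+d*(z-o[2])/d[2])[:2]
def rows(s,target_xy,z=None):
    R=s['orientation'];t=np.array(s['tcp_pos'])
    d=np.array([*target_xy,t[2] if z is None else z])-t
    return np.round(R.T@d*100,2)
E
python3 - <<'E'
from h import *
from bench import sense,cams,nets
t=cams.capture('top');lt=nets.landmark_of(t,'muller_1')
s=cams.capture('side')
print('top landmarks');
for d in lt: print(np.round(d['uv']),round(d['conf'],2),ray(t,d['uv'],0).round(4))
c=lambda u,v:((u+.5)/2.353+150-.5,(v+.5)/2.353+110-.5)
print('eye top')
for n,u,v,z in [('m1',668,127,.01),('m2',693,320,.01),('m3',163,157,.01),('m4',104,312,.01),('c1',285,185,.028),('c2',362,200,.028),('c3',428,213,.028),('c4',483,223,.028),('jar',660,229,.03),('bot',150,224,.02)]:
    print(n,ray(t,c(u,v),z).round(4))
print('side')
for l in('muller_1','cup_1'):
    for d in nets.landmark_of(s,l): print(l,np.round(d['uv']),round(d['conf'],2),ray(s,d['uv'],.012 if l[0]=='c' else 0).round(4))
E
```

```text
top landmarks
[444. 243.] 0.96 [ 0.4281 -0.2927]
[221. 177.] 0.79 [0.587  0.2515]
[188. 205.] 0.69 [0.5186 0.3318]
[197. 244.] 0.67 [0.4226 0.3062]
[433. 164.] 0.66 [ 0.6209 -0.2687]
[242. 147.] 0.57 [0.6626 0.1996]
[192. 151.] 0.5 [0.653  0.3234]
eye top
m1 [ 0.6206 -0.2684]
m2 [ 0.4227 -0.2911]
m3 [0.5878 0.2536]
m4 [0.4274 0.3114]
c1 [0.5575 0.1245]
c2 [0.5426 0.0462]
c3 [ 0.5297 -0.0206]
c4 [ 0.5198 -0.0761]
jar [ 0.5144 -0.2534]
bot [0.5177 0.2632]
side
muller_1 [254. 284.] 0.89 [0.6434 0.315 ]
muller_1 [316. 140.] 0.83 [ 0.621  -0.2849]
muller_1 [346. 296.] 0.75 [0.4239 0.3042]
muller_1 [304. 302.] 0.56 [0.5154 0.3392]
muller_1 [375. 146.] 0.52 [ 0.42   -0.2839]
muller_1 [283. 267.] 0.52 [0.5892 0.2526]
muller_1 [261. 248.] 0.51 [0.6603 0.2057]
cup_1 [320. 207.] 0.78 [0.5381 0.0411]
cup_1 [308. 228.] 0.7 [0.5553 0.1256]
cup_1 [328. 194.] 0.66 [ 0.528  -0.0145]
cup_1 [332. 180.] 0.49 [ 0.5259 -0.0796]
cup_1 [311. 274.] 0.23 [0.5127 0.2687]
```

Run:
```python
from h import *
from bench import sense
s=sense();print(rows(s,(.6206,-.2684),.17))
```

```text
[ 45.83 -10.29   2.55]
```

```bash
python3 -m crank '[[4.5,-1,0,0,0,0,75],[9,-2,0,0,0,0,75],[13.5,-3,0,0,0,0,75],[18,-4,0,0,0,0,75],[22.5,-5,1,0,0,0,75]]' 40; python3 -m crank '[[4.7,-1,0,0,0,0,75],[9.4,-2.1,0,0,0,0,75],[14,-3.1,0,0,0,0,75],[18.6,-4.2,0.5,0,0,0,75],[23.3,-5.3,1.5,0,0,0,75]]'; python3 -m crank '[[0,0,0,0,0,0,75],[0,0,0,0,0,0,75]]'
python3 - <<'E'
from h import *
from bench import sense,cams,nets
import cv2
s=sense();print(s['q'],rows(s,(.6206,-.2684),.17))
p=cams.capture('wrist');print(p['K'],p['pose'])
cv2.imwrite('pics/w1.png',p['img'][:,:,::-1])
for d in nets.landmark_of(p,'muller_1'):print(d['uv'],d['conf'],ray(p,d['uv'],0))
E
```

```text
clock: 1.05
tcp_pos: [0.4306, -0.4108, 0.187]
orientation: [[0.914, 0.406, 0.002], [0.406, -0.914, -0.002], [0.0, 0.003, -1.0]]
ft_force: [0.1, -0.8, -0.8]
finger_gap: 0.0641
clock: 1.55
tcp_pos: [0.6221, -0.2674, 0.1714]
orientation: [[0.914, 0.406, 0.002], [0.406, -0.914, -0.001], [0.001, 0.002, -1.0]]
ft_force: [0.3, -0.4, 0.8]
finger_gap: 0.0641
clock: 1.75
tcp_pos: [0.6206, -0.2674, 0.1697]
orientation: [[0.913, 0.408, -0.001], [0.408, -0.913, 0.0], [-0.001, -0.001, -1.0]]
ft_force: [-0.4, -0.3, 0.6]
finger_gap: 0.0644
[-5.99606070e-01  3.40139114e-01  3.18258628e-01  1.55005113e+00
 -3.58152628e-04  2.12208033e+00] [-0.04  0.09 -0.03]
[[343.34247309   0.         323.3064434 ]
 [  0.         343.34247309 192.47153243]
 [  0.           0.           1.        ]] [[ 4.08345497e-01  8.68175153e-01  2.82003295e-01  6.93084382e-01]
 [-9.12827426e-01  3.88443373e-01  1.25927902e-01 -2.35588546e-01]
 [-2.14835029e-04 -3.08842433e-01  9.51113193e-01  3.48089189e-01]
 [ 0.00000000e+00  0.00000000e+00  0.00000000e+00  1.00000000e+00]]
[322.7, 159.5] 0.95 [ 0.62233134 -0.26647064]
[271.2, 315.3] 0.86 [ 0.42203237 -0.28791331]
```

View pics/w1.png

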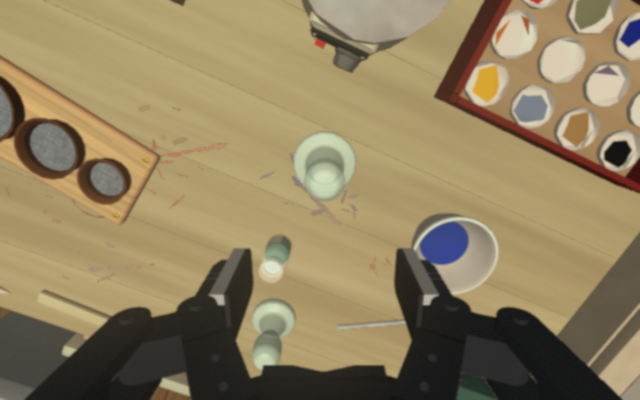

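```bash
python3 -m crank '[[0,0,4,0,0,0,75],[0,0,7.5,0,0,0,75],[0,0,10.5,0,0,0,75],[0,0,12.4,0,0,0,75],[0,0,12.4,0,0,0,75]]' 40; python3 -m crank '[[0,0,0,0,0,0,0],[0,0,0,0,0,0,0],[0,0,0,0,0,0,0],[0,0,0,0,0,0,0],[0,0,0,0,0,0,0]]' 40; python3 -m crank '[[0,0,0,0,0,0,0],[0,0,-1,0,0,0,0],[0,0,-3,0,0,0,0],[0,0,-3,0,0,0,0]]' 40;  python3 - <<'E'
from bench import sense,cams
import cv2
p=cams.capture('wrist');cv2.imwrite('pics/w2.png',p['img'][:,:,::-1])
E
```

```text
clock: 2.35
tcp_pos: [0.6176, -0.2686, 0.0437]
orientation: [[0.915, 0.404, -0.004], [0.404, -0.915, 0.002], [-0.003, -0.004, -1.0]]
ft_force: [-0.7, 0.3, -0.0]
finger_gap: 0.064
clock: 2.85
tcp_pos: [0.6217, -0.2686, 0.0499]
orientation: [[0.914, 0.406, 0.003], [0.406, -0.914, -0.001], [0.003, 0.003, -1.0]]
ft_force: [-3.7, 4.6, 13.5]
finger_gap: 0.0001
clock: 3.25
tcp_pos: [0.622, -0.2697, 0.0804]
orientation: [[0.914, 0.406, 0.004], [0.406, -0.914, -0.003], [0.003, 0.005, -1.0]]
ft_force: [-0.0, -0.4, 0.8]
finger_gap: 0.0004
```

View pics/w2.png

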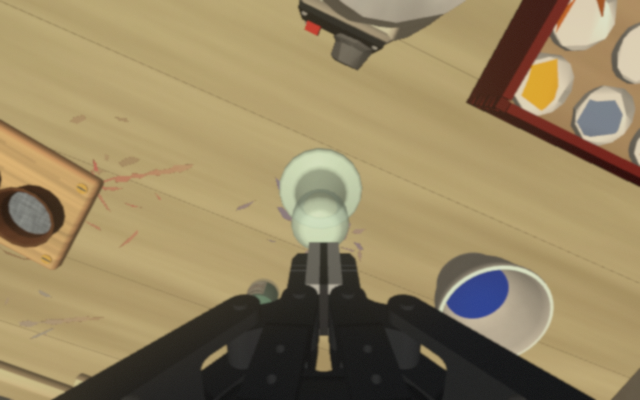

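```bash
python3 -m crank '[[0,0,-3,0,0,0,75],[0,0,-6,0,0,0,75],[0,0,-9,0,0,0,75],[0,0,-9,0,0,0,75],[0,0,-9,0,0,0,75]]' 40
python3 - <<'E'
from h import *
from bench import sense,cams,nets
s=sense();print(s['tcp_pos'])
for n in('wrist','top','side'):
    p=cams.capture(n)
    for d in nets.landmark_of(p,'muller_1'):
        x=ray(p,d['uv'],0)
        if x[1]<-.2:print(n,np.round(d['uv']),round(d['conf'],2),x.round(4),rows(s,x))
E
```

```text
clock: 3.8
tcp_pos: [0.6205, -0.2687, 0.1665]
orientation: [[0.914, 0.406, 0.001], [0.406, -0.914, -0.001], [0.0, 0.001, -1.0]]
ft_force: [-0.1, -0.6, -1.4]
finger_gap: 0.0645
[ 0.62054127 -0.26869333  0.16647288]
wrist [270. 318.] 0.96 [ 0.4216 -0.2886] [-1.899e+01 -6.250e+00 -1.000e-02]
wrist [323. 160.] 0.59 [ 0.6225 -0.268 ] [0.21 0.02 0.  ]
top [431. 161.] 0.83 [ 0.629  -0.2646] [ 0.94 -0.03  0.  ]
side [375. 144.] 0.74 [ 0.419  -0.2966] [-1.955e+01 -5.630e+00 -1.000e-02]
side [317. 143.] 0.59 [ 0.6136 -0.2665] [-0.55 -0.48 -0.  ]
```

```bash
python3 -m crank '[[0,0,4,0,0,0,75],[0.2,0,7.5,0,0,0,75],[0.2,0,10.5,0,0,0,75],[0.2,0,11.9,0,0,0,75],[0.2,0,11.9,0,0,0,75]]' 30
cat > mont.py <<'E'
import sys,cv2,numpy as np
from bench import cams
def mont(fn,boxes):
    o=[]
    for n,(a,b,c,d) in boxes:
        p=cams.capture(n);o.append(cv2.resize(p['img'][b:d,a:c,::-1],(400,int(400*(d-b)/(c-a))),interpolation=cv2.INTER_CUBIC))
    h=max(i.shape[0] for i in o);o=[cv2.copyMakeBorder(i,0,h-i.shape[0],0,0,cv2.BORDER_CONSTANT) for i in o]
    cv2.imwrite(fn,np.hstack(o))
E
python3 - <<'E'
from mont import *
mont('pics/m3.png',[('wrist',(200,100,440,340)),('side',(270,70,390,190))])
E
```

```text
clock: 4.6
tcp_pos: [0.6206, -0.2667, 0.045]
orientation: [[0.914, 0.406, -0.003], [0.406, -0.914, 0.002], [-0.002, -0.003, -1.0]]
ft_force: [0.3, -0.3, -0.3]
finger_gap: 0.0639
```

View pics/m3.png

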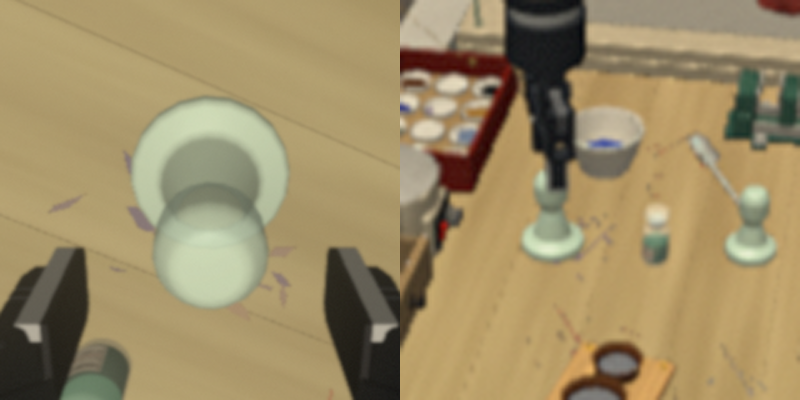

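The fingers sit higher on the knob than the reported TCP suggests: the tips' spacing of 145 px in the wrist view puts them about 137 mm below the camera, against 178 mm for the TCP. On the first try they closed above the knob. I'll go 25 mm lower, which still leaves clearance if the stated geometry is right, and look again.

```bash
python3 -m crank '[[0,0,1,0,0,0,75],[0,0,2,0,0,0,75],[0,0,2.5,0,0,0,75],[0,0,2.5,0,0,0,75]]' 30
python3 - <<'E'
from mont import *
mont('pics/m4.png',[('wrist',(200,100,440,340)),('side',(270,70,390,190))])
E
```

```text
clock: 5.1
tcp_pos: [0.6215, -0.2672, 0.0213]
orientation: [[0.914, 0.406, -0.001], [0.406, -0.914, 0.001], [-0.001, -0.001, -1.0]]
ft_force: [-0.2, -0.3, 0.0]
finger_gap: 0.064
```

View pics/m4.png

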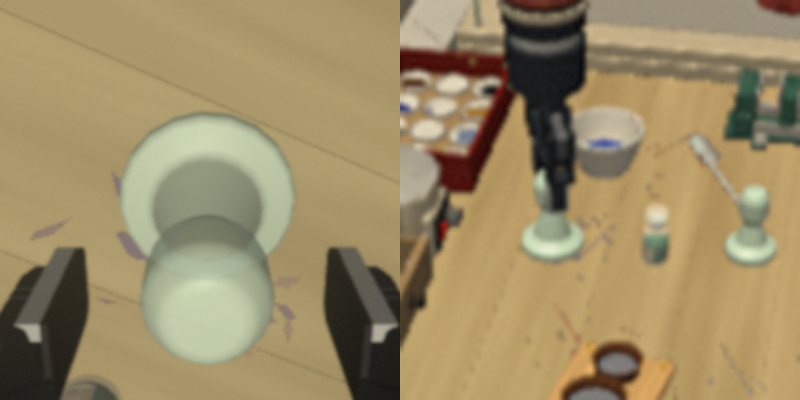

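```bash
python3 -m crank '[[0,0,0.5,0,0,0,75],[0,0,1,0,0,0,75],[0,0,1.2,0,0,0,75]]' 30;python3 -m crank '[[0,0,0,0,0,0,30],[0,0,0,0,0,0,20],[0,0,0,0,0,0,10],[0,0,0,0,0,0,0],[0,0,0,0,0,0,0]]' 30; python3 -m crank '[[0,0,0,0,0,0,0],[0,0,-0.3,0,0,0,0],[0,0,-0.6,0,0,0,0],[0,0,-1,0,0,0,0],[0,0,-1,0,0,0,0]]' 30
python3 - <<'E'
from mont import *
mont('pics/m5.png',[('wrist',(200,100,440,340)),('side',(270,70,390,190))])
E
```

```text
clock: 5.5
tcp_pos: [0.6218, -0.2674, 0.0097]
orientation: [[0.914, 0.406, -0.001], [0.406, -0.914, 0.0], [-0.0, -0.001, -1.0]]
ft_force: [-0.2, 0.0, -0.6]
finger_gap: 0.0644
clock: 6.0
tcp_pos: [0.6222, -0.2676, 0.0107]
orientation: [[0.914, 0.406, 0.0], [0.406, -0.914, -0.0], [0.0, 0.0, -1.0]]
ft_force: [0.1, 0.9, 1.0]
finger_gap: 0.0328
clock: 6.5
tcp_pos: [0.6225, -0.268, 0.0213]
orientation: [[0.914, 0.406, 0.001], [0.406, -0.914, -0.001], [0.0, 0.001, -1.0]]
ft_force: [-0.3, -0.1, -1.6]
finger_gap: 0.0327
```

View pics/m5.png

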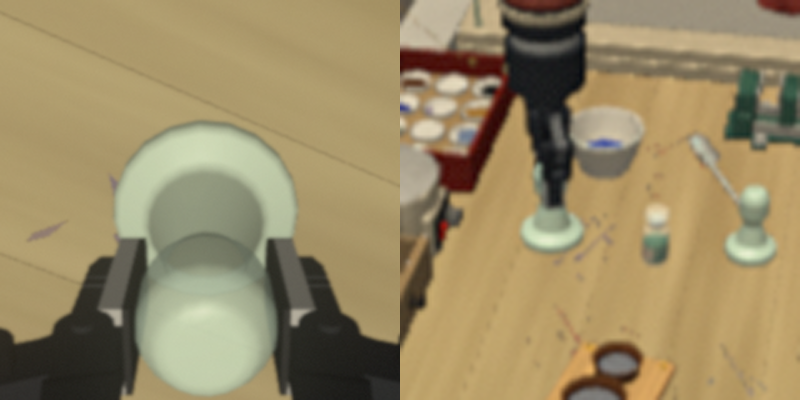

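```bash
python3 -m crank '[[0,0,-2,0,0,0,0],[0,0,-4,0,0,0,0],[0.4,-1.5,-5.5,0,0,0,0],[1.1,-4.5,-6.5,0,0,0,0],[2.1,-8.2,-6.5,0,0,-7,0]]' 30
python3 -m crank '[[1,-3.9,0,0,0,-8,0],[2,-7.8,0,0,0,-16,0],[3,-11.7,0,0,0,-24,0],[4,-15.6,0,0,0,-32,0],[5,-19.5,0,0,0,-40,0]]' 30
python3 - <<'E'
from h import *
from bench import sense
s=sense();print(rows(s,(.5575,.1245)),s['q'])
E
```

```text
clock: 7.1
tcp_pos: [0.6087, -0.1849, 0.0873]
orientation: [[0.858, 0.513, 0.003], [0.513, -0.858, -0.002], [0.001, 0.003, -1.0]]
ft_force: [-0.2, 0.2, -2.2]
finger_gap: 0.0327
clock: 7.6
tcp_pos: [0.55, 0.0102, 0.0854]
orientation: [[0.321, 0.947, 0.0], [0.947, -0.321, -0.0], [-0.0, 0.0, -1.0]]
ft_force: [1.0, 1.3, -2.0]
finger_gap: 0.0328
[11.06 -2.96 -0.  ] [-2.19224396e-01 -3.99457699e-02 -2.49275528e-01  1.36121303e+00
 -3.77422884e-05  1.67868665e+00]
```

```bash
python3 -m crank '[[3.5,-0.9,0,0,0,-4,0],[7,-1.9,0,0,0,-8,0],[9.5,-2.5,0,0,0,-8,0],[11.06,-2.96,0,0,0,-8,0],[11.06,-2.96,0,0,0,-8,0]]' 30
python3 - <<'E'
from h import *
from mont import *
from bench import sense,cams,nets
s=sense();print(s['tcp_pos'])
for l,n in(('cup_1','wrist'),('muller_1','wrist'),('cup_1','side'),('cup_1','top')):
    p=cams.capture(n)
    for d in nets.landmark_of(p,l):print(l,n,np.round(d['uv']),round(d['conf'],2),ray(p,d['uv'],.012 if l[0]=='c' else .07).round(4))
mont('pics/m6.png',[('wrist',(120,50,520,350)),('side',(250,150,410,270))])
E
```

```text
clock: 8.1
tcp_pos: [0.5586, 0.1246, 0.0853]
orientation: [[0.19, 0.982, -0.0], [0.982, -0.19, 0.0], [0.0, -0.0, -1.0]]
ft_force: [-0.8, -0.7, -3.2]
finger_gap: 0.0325
[0.55858537 0.12457669 0.08531291]
cup_1 wrist [324. 348.] 0.64 [ 0.5312 -0.0241]
muller_1 wrist [446.  47.] 0.98 [0.6403 0.2038]
muller_1 wrist [324. 221.] 0.95 [0.559  0.1198]
cup_1 side [329. 194.] 0.78 [ 0.5253 -0.0172]
cup_1 side [312. 227.] 0.75 [0.5459 0.1184]
cup_1 side [319. 209.] 0.72 [0.5404 0.0496]
cup_1 side [333. 181.] 0.52 [ 0.5224 -0.0738]
cup_1 top [332. 201.] 0.88 [ 0.5278 -0.0219]
cup_1 top [302. 198.] 0.67 [0.5369 0.0495]
cup_1 top [270. 192.] 0.62 [0.55   0.1278]
cup_1 top [350. 206.] 0.52 [ 0.5171 -0.0667]
```

View pics/m6.png

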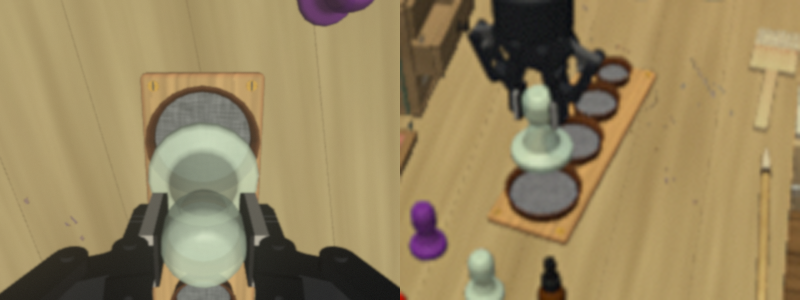

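Run:
```python
from h import *
from bench import sense,cams
s=sense();p=cams.capture('wrist');R=s['orientation'];t=s['tcp_pos']
loc=lambda u,v,z:(R.T@(np.array([*ray(p,(u+120,v+50),z),0])-[t[0],t[1],0])*1000)[:2].round(1)
print('cup rim far',loc(205,87,.028),'-42..; left/right',loc(148,140,.028),loc(262,140,.028))
print('board far edge',loc(203,73,.012))
print('foot far top edge',loc(204,125,.0846-.002),'-32; l/r',loc(150,172,.0826),loc(258,172,.0826))
```

```text
cup rim far [42.2  1.5] -42..; left/right [  4.  -39.5] [ 4.  42.6]
board far edge [49.8  0.1]
foot far top edge [29.9  0.7] -32; l/r [  2.1 -30.1] [ 2.1 31.6]
```

```bash
python3 -m crank '[[0.2,0.1,1.5,0,0,0,0],[0.2,0.1,3,0,0,0,0],[0.2,0.1,4.2,0,0,0,0],[0.2,0.1,4.8,0,0,0,0],[0.2,0.1,5.1,0,0,0,0]]' 30
python3 -m crank '[[0,0,0.2,0,0,0,0],[0,0,0.4,0,0,0,0],[0,0,0.55,0,0,0,0],[0,0,0.65,0,0,0,0],[0,0,0.65,0,0,0,0]]' 30
python3 - <<'E'
from mont import *
mont('pics/m7.png',[('wrist',(120,50,520,350)),('side',(250,150,410,270))])
E
```

```text
clock: 9.15
tcp_pos: [0.5593, 0.1248, 0.033]
orientation: [[0.192, 0.981, -0.002], [0.981, -0.192, -0.0], [-0.0, -0.002, -1.0]]
ft_force: [0.7, -0.3, -2.7]
finger_gap: 0.0325
clock: 9.65
tcp_pos: [0.5602, 0.1247, 0.028]
orientation: [[0.192, 0.981, 0.0], [0.981, -0.192, -0.0], [-0.0, 0.0, -1.0]]
ft_force: [0.4, -0.0, -2.3]
finger_gap: 0.0325
```

View pics/m7.png

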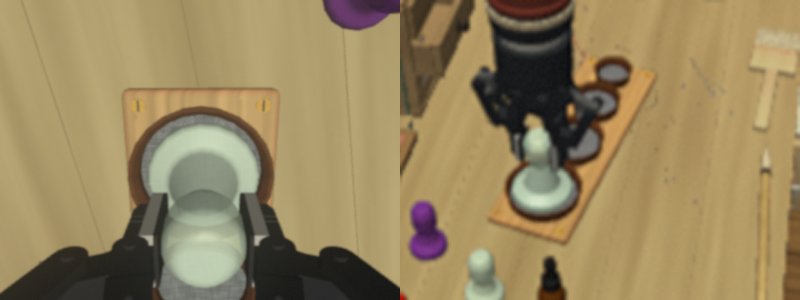

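```bash
python3 -m crank '[[0,0,0.1,0,0,0,0],[0,0,0.15,0,0,0,0],[0,0,0.2,0,0,0,0]]' 30
python3 -m crank '[[0,0,0.05,0,0,0,0],[0,0,0.1,0,0,0,0]]' 30
```

```text
clock: 10.05
tcp_pos: [0.5604, 0.1249, 0.0267]
orientation: [[0.192, 0.981, 0.001], [0.981, -0.192, 0.0], [0.0, 0.001, -1.0]]
ft_force: [-4.5, 0.9, 7.7]
finger_gap: 0.0326
clock: 10.25
tcp_pos: [0.5605, 0.1249, 0.0266]
orientation: [[0.192, 0.981, 0.001], [0.981, -0.192, -0.0], [0.0, 0.001, -1.0]]
ft_force: [-7.1, 0.3, 16.2]
finger_gap: 0.0325
```

```bash
python3 -m crank '[[0,0,-0.15,0,0,0,10],[0,0,-0.15,0,0,0,50],[0,0,-0.15,0,0,0,70],[0,0,-0.15,0,0,0,70],[0,0,-1.5,0,0,0,70]]' 30
python3 -m crank '[[0,0,-3,0,0,0,70],[0,0,-6,0,0,0,70],[0,0,-9,0,0,0,70],[0,0,-11,0,0,0,70],[0,0,-11,0,0,0,70]]' 30
python3 - <<'E'
from h import *
from bench import sense
s=sense();print(rows(s,(.4222,-.2895)),s['q'])
E
```

```text
clock: 10.75
tcp_pos: [0.5587, 0.1247, 0.0385]
orientation: [[0.192, 0.981, -0.003], [0.981, -0.192, -0.0], [-0.001, -0.003, -1.0]]
ft_force: [0.2, -1.4, -0.4]
finger_gap: 0.06
clock: 11.25
tcp_pos: [0.5622, 0.1247, 0.1546]
orientation: [[0.192, 0.981, 0.006], [0.981, -0.192, -0.0], [0.001, 0.006, -1.0]]
ft_force: [0.0, -0.7, -0.1]
finger_gap: 0.0598
[-43.34  -5.79  -0.08] [-8.59921136e-03  1.73465835e-02 -6.68781481e-02  1.48047733e+00
 -1.23590065e-04  1.75526590e+00]
```

```bash
python3 -m crank '[[-3,-0.4,0,0,0,0,65],[-7.5,-1,0,0,0,0,65],[-12,-1.6,0,0,0,0,65],[-16.5,-2.2,0,0,0,0,65],[-21,-2.8,0,0,0,0,65]]' 30
python3 -m crank '[[-4.5,-0.6,0,0,0,0,65],[-9,-1.2,0,0,0,0,65],[-13.5,-1.8,0,0,0,0,65],[-18,-2.4,0,0,0,0,65],[-21.5,-2.9,0,0,0,0,65]]' 30
python3 -m crank '[[-0.8,-0.1,0,0,0,0,65],[-0.8,-0.1,0,0,0,0,65]]' 30
cat > look.py <<'E'
from h import *
from bench import sense,cams,nets
import sys
def look(xy):
    s=sense();p=cams.capture('wrist');R,t=s['orientation'],s['tcp_pos']
    print('tcp',t,'q6',s['q'][5],'to go',rows(s,xy))
    for d in nets.landmark_of(p,'muller_1'):
        x=ray(p,d['uv'],0);print(np.round(d['uv']),round(d['conf'],2),x.round(4),'go',rows(s,x))
look([float(a) for a in sys.argv[1:3]])
E
python3 look.py .4222 -.2895
```

```text
clock: 11.75
tcp_pos: [0.4914, -0.0773, 0.1498]
orientation: [[0.191, 0.982, -0.0], [0.982, -0.191, -0.0], [-0.0, -0.0, -1.0]]
ft_force: [0.5, -0.1, -0.6]
finger_gap: 0.0557
clock: 12.25
tcp_pos: [0.4214, -0.2835, 0.1498]
orientation: [[0.193, 0.981, -0.0], [0.981, -0.193, -0.0], [-0.0, -0.0, -1.0]]
ft_force: [-0.0, 0.6, -0.1]
finger_gap: 0.0556
clock: 12.45
tcp_pos: [0.4195, -0.2897, 0.1497]
orientation: [[0.194, 0.981, -0.0], [0.981, -0.194, 0.001], [0.001, -0.001, -1.0]]
ft_force: [-0.3, 1.2, -0.2]
finger_gap: 0.0556
tcp [ 0.41953861 -0.28967212  0.14965095] q6 0.9047624314667194 to go [ 0.07  0.26 -0.  ]
[328. 166.] 0.73 [ 0.4242 -0.2911] go [-0.05  0.49 -0.  ]
```

```bash
python3 -m crank '[[0,0.35,3,0,0,0,65],[0,0.35,7,0,0,0,65],[0,0.35,10,0,0,0,65],[0,0.35,12.5,0,0,0,65],[0,0.35,13.5,0,0,0,65]]' 30
python3 -m crank '[[0,0,0.5,0,0,0,65],[0,0,1,0,0,0,65],[0,0,1.2,0,0,0,65],[0,0,1.2,0,0,0,65]]' 30
python3 - <<'E'
from mont import *
mont('pics/m8.png',[('wrist',(200,100,440,340)),('side',(290,70,410,190))])
E
```

```text
clock: 13.05
tcp_pos: [0.4231, -0.2869, 0.0124]
orientation: [[0.19, 0.982, -0.002], [0.982, -0.19, 0.003], [0.002, -0.003, -1.0]]
ft_force: [-0.3, 1.0, 0.3]
finger_gap: 0.0556
clock: 13.45
tcp_pos: [0.424, -0.2901, 0.0037]
orientation: [[0.192, 0.981, 0.001], [0.981, -0.192, -0.001], [-0.001, 0.001, -1.0]]
ft_force: [0.1, 0.6, -0.2]
finger_gap: 0.0557
```

View pics/m8.png

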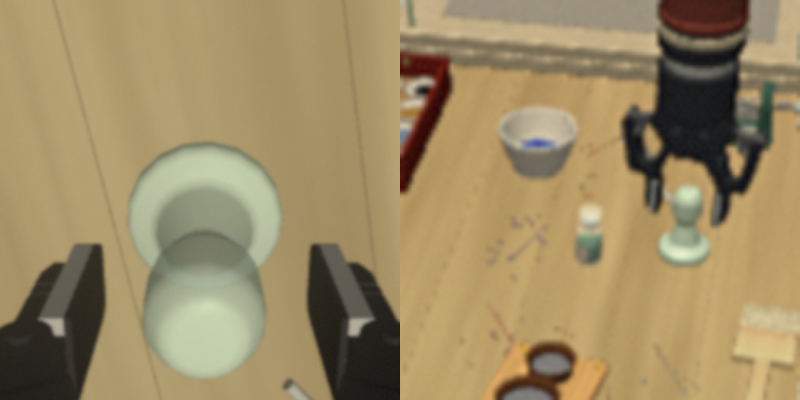

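```bash
python3 -m crank '[[0,0,0.1,0,0,0,30],[0,0,0.2,0,0,0,20],[0,0,0.2,0,0,0,10],[0,0,0.2,0,0,0,0],[0,0,0.2,0,0,0,0]]' 30
python3 -m crank '[[0,0,0,0,0,0,0],[0,0,-1,0,0,0,0],[0,0,-3,0,0,0,0],[0,0,-5.5,0,0,0,0],[0,0,-7.5,0,0,0,0]]' 30
python3 look.py .5426 .0462
```

```text
clock: 14.05
tcp_pos: [0.4237, -0.2901, 0.0015]
orientation: [[0.192, 0.981, 0.0], [0.981, -0.192, -0.001], [-0.001, 0.0, -1.0]]
ft_force: [-1.8, 1.2, 5.2]
finger_gap: 0.0282
clock: 14.55
tcp_pos: [0.4237, -0.2898, 0.0775]
orientation: [[0.192, 0.981, 0.0], [0.981, -0.192, -0.0], [-0.0, 0.0, -1.0]]
ft_force: [0.5, 0.0, -1.2]
finger_gap: 0.0285
tcp [ 0.42365949 -0.28976851  0.07753169] q6 0.9087202535179824 to go [ 3.525e+01  5.230e+00 -1.000e-02]
[322. 228.] 0.78 [ 0.4161 -0.3237] go [-3.48 -0.09  0.  ]
```

```bash
python3 -m crank '[[2.5,0.4,0,0,0,0,0],[6.5,1,0,0,0,0,0],[11,1.6,0,0,0,0,0],[15.5,2.3,0,0,0,0,0],[20,3,0,0,0,0,0]]' 30
python3 -m crank '[[4.5,0.7,0,0,0,0,0],[8.5,1.3,0,0,0,0,0],[12,1.8,0,0,0,0,0],[14.5,2.2,0,0,0,0,0],[15.3,2.4,0,0,0,0,0]]' 30
python3 -m crank '[[0,0,0,0,0,0,0],[0,0,0,0,0,0,0]]' 30
python3 look.py .5440 .0465
python3 - <<'E'
from mont import *
mont('pics/m9.png',[('wrist',(120,50,520,350)),('side',(250,150,410,270))])
E
```

```text
clock: 15.15
tcp_pos: [0.4912, -0.0973, 0.075]
orientation: [[0.192, 0.981, -0.001], [0.981, -0.192, 0.0], [0.0, -0.001, -1.0]]
ft_force: [0.6, -0.9, -1.8]
finger_gap: 0.028
clock: 15.65
tcp_pos: [0.544, 0.0488, 0.0747]
orientation: [[0.189, 0.982, -0.001], [0.982, -0.189, 0.001], [0.0, -0.002, -1.0]]
ft_force: [0.4, -0.3, -1.2]
finger_gap: 0.028
clock: 15.85
tcp_pos: [0.5438, 0.0456, 0.0754]
orientation: [[0.192, 0.981, -0.001], [0.981, -0.192, -0.0], [-0.001, -0.001, -1.0]]
ft_force: [-0.1, 0.4, -1.8]
finger_gap: 0.0279
tcp [0.54382699 0.0456298  0.07539663] q6 1.6084287404706072 to go [ 0.09  0.   -0.  ]
[324.  79.] 0.95 [0.5603 0.1241] go [ 8.02  0.11 -0.  ]
[322. 228.] 0.65 [0.5364 0.0125] go [-3.39 -0.09  0.  ]
```

View pics/m9.png

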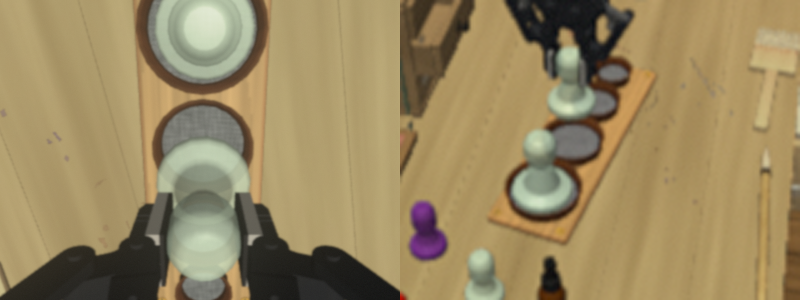

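```bash
cat > loc.py <<'E'
import sys
from h import *
from bench import sense,cams
s=sense();p=cams.capture('wrist');R=s['orientation'];t=s['tcp_pos']
for a in sys.argv[1:]:
    u,v,z=map(float,a.split(','))
    print(a,(R.T@(np.array([*ray(p,(u+120,v+50),z),0])-[t[0],t[1],0])*1000)[:2].round(1))
E
python3 loc.py 203,99,.028 153,145,.028 252,145,.028 204,138,.082 157,178,.082 250,178,.082
```

```text
203,99,.028 [35.7  0.1]
153,145,.028 [  3.3 -34.6]
252,145,.028 [ 3.4 34.2]
204,138,.082 [25.2  0.7]
157,178,.082 [  2.3 -25. ]
250,178,.082 [ 2.4 25.8]
```

```bash
python3 -m crank '[[0.05,-0.05,1.5,0,0,0,0],[0.05,-0.05,3,0,0,0,0],[0.05,-0.05,4.2,0,0,0,0],[0.05,-0.05,4.9,0,0,0,0],[0.05,-0.05,5.3,0,0,0,0]]' 30
python3 -m crank '[[0,0,0.15,0,0,0,0],[0,0,0.3,0,0,0,0],[0,0,0.4,0,0,0,0],[0,0,0.5,0,0,0,0],[0,0,0.5,0,0,0,0]]' 30
```

```text
clock: 16.6
tcp_pos: [0.5432, 0.047, 0.0216]
orientation: [[0.192, 0.981, -0.002], [0.981, -0.192, 0.0], [-0.0, -0.002, -1.0]]
ft_force: [0.4, -0.1, -1.3]
finger_gap: 0.0279
clock: 17.1
tcp_pos: [0.5441, 0.0469, 0.0181]
orientation: [[0.192, 0.981, 0.0], [0.981, -0.192, -0.0], [-0.0, 0.0, -1.0]]
ft_force: [-0.4, -0.6, -1.4]
finger_gap: 0.0282
```

```bash
python3 -m crank '[[0,0,0.1,0,0,0,0],[0,0,0.15,0,0,0,0],[0,0,0.15,0,0,0,0]]' 30
python3 -m crank '[[0,0,0.1,0,0,0,0],[0,0,0.1,0,0,0,0]]' 30
```

```text
clock: 17.4
tcp_pos: [0.5443, 0.0469, 0.0176]
orientation: [[0.192, 0.981, 0.001], [0.981, -0.192, -0.0], [-0.0, 0.001, -1.0]]
ft_force: [-4.3, 0.5, 7.8]
finger_gap: 0.028
clock: 17.6
tcp_pos: [0.5444, 0.0469, 0.0175]
orientation: [[0.192, 0.981, 0.001], [0.981, -0.192, -0.0], [-0.0, 0.001, -1.0]]
ft_force: [-7.9, 1.4, 15.5]
finger_gap: 0.0281
```

```bash
python3 -m crank '[[0,0,-0.15,0,0,0,10],[0,0,-0.15,0,0,0,40],[0,0,-0.15,0,0,0,55],[0,0,-0.15,0,0,0,55],[0,0,-1.5,0,0,0,55]]' 30
python3 -m crank '[[0,0,-3,0,0,0,55],[0,0,-6,0,0,0,55],[0,0,-9,0,0,0,55],[0,0,-12,0,0,0,52],[2,0,-12,0,0,0,52]]' 30
python3 -m crank '[[4.5,0.1,0,0,0,0,52],[9,0.2,0,0,0,0,52],[13.5,0.3,0,0,0,0,52],[17,0.4,0,0,0,0,52],[18.8,0.4,0,0,0,0,52]]' 30
python3 -m crank '[[0,0,0,0,0,0,52],[0,0,0,0,0,0,52]]' 30
python3 look.py .588 .2525
```

```text
clock: 18.1
tcp_pos: [0.5424, 0.0471, 0.029]
orientation: [[0.192, 0.981, -0.003], [0.981, -0.192, 0.0], [-0.0, -0.003, -1.0]]
ft_force: [0.0, 0.3, -0.2]
finger_gap: 0.0471
clock: 18.6
tcp_pos: [0.5503, 0.0651, 0.1564]
orientation: [[0.194, 0.981, 0.007], [0.981, -0.194, -0.002], [-0.0, 0.008, -1.0]]
ft_force: [0.5, -0.8, -0.7]
finger_gap: 0.0446
clock: 19.1
tcp_pos: [0.5878, 0.2532, 0.1512]
orientation: [[0.19, 0.982, 0.001], [0.982, -0.19, 0.0], [0.001, 0.0, -1.0]]
ft_force: [0.2, -0.2, -0.2]
finger_gap: 0.0445
clock: 19.3
tcp_pos: [0.5877, 0.2503, 0.151]
orientation: [[0.191, 0.982, 0.0], [0.982, -0.191, -0.0], [-0.0, 0.0, -1.0]]
ft_force: [0.8, 0.2, 0.7]
finger_gap: 0.0445
tcp [0.58772393 0.25025823 0.15099049] q6 1.9616251677924605 to go [ 0.23 -0.02 -0.  ]
[324. 163.] 0.96 [0.5892 0.2521] go [ 0.21  0.11 -0.  ]
[321. 287.] 0.92 [0.5589 0.1146] go [-13.87  -0.24   0.  ]
[318. 350.] 0.89 [0.5395 0.0307] go [-2.247e+01 -5.400e-01  1.000e-02]
[228.  90.] 0.76 [0.5158 0.3366] go [ 7.1  -8.71 -0.  ]
[406. 193.] 0.74 [0.6646 0.2057] go [-2.91  8.4   0.  ]
[148. 140.] 0.64 [0.4273 0.3065] go [ 2.460e+00 -1.683e+01 -1.000e-02]
```

```bash
python3 -m crank '[[0.2,0.05,4,0,0,0,52],[0.2,0.05,8,0,0,0,52],[0.2,0.05,11,0,0,0,52],[0.2,0.05,13,0,0,0,52],[0.2,0.05,14,0,0,0,52]]' 30
python3 -m crank '[[0,0,0.5,0,0,0,52],[0,0,1,0,0,0,52],[0,0,1,0,0,0,52]]' 30
python3 - <<'E'
from mont import *
mont('pics/m10.png',[('wrist',(200,100,440,340)),('side',(220,210,360,350))])
E
```

```text
clock: 19.9
tcp_pos: [0.5873, 0.2507, 0.0084]
orientation: [[0.193, 0.981, -0.003], [0.981, -0.193, -0.001], [-0.001, -0.003, -1.0]]
ft_force: [-0.7, 0.7, 1.1]
finger_gap: 0.0445
clock: 20.2
tcp_pos: [0.5891, 0.252, 0.001]
orientation: [[0.192, 0.981, 0.001], [0.981, -0.192, 0.0], [0.0, 0.001, -1.0]]
ft_force: [0.2, -0.3, 0.7]
finger_gap: 0.0444
```

View pics/m10.png

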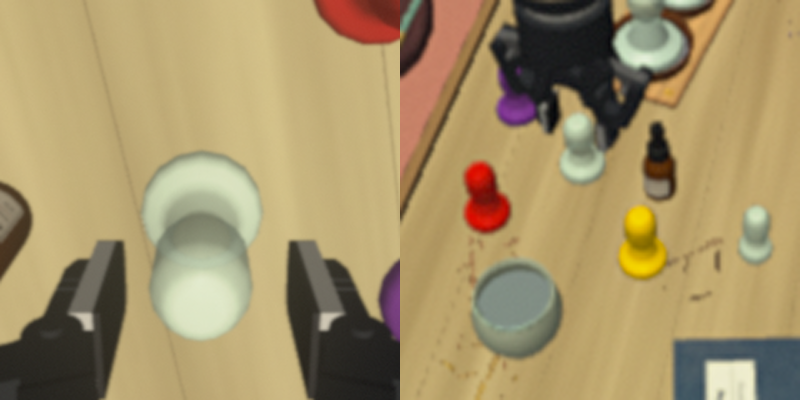

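```bash
python3 -m crank '[[0,0,0.4,0,0,0,52],[0,0,0.8,0,0,0,52],[0,0,0.9,0,0,0,52]]' 25
python3 -m crank '[[0,0,0,0,0,0,30],[0,0,0,0,0,0,20],[0,0,0,0,0,0,10],[0,0,0,0,0,0,0],[0,0,0,0,0,0,0]]' 25
python3 -m crank '[[0,0,0,0,0,0,0],[0,0,-1,0,0,0,0],[0,0,-3,0,0,0,0],[0,0,-6,0,0,0,0],[0,0,-9.5,0,0,0,0]]' 25
python3 - <<'E'
from h import *
from bench import sense
s=sense();print(s['tcp_pos'],'cup3',rows(s,(.5444-.068*.191,.0469-.068*.982)))
E
```

```text
clock: 20.6
tcp_pos: [0.5883, 0.2521, -0.0092]
orientation: [[0.192, 0.981, -0.001], [0.981, -0.192, -0.0], [-0.0, -0.001, -1.0]]
ft_force: [-0.6, 0.3, -0.0]
finger_gap: 0.0445
clock: 21.1
tcp_pos: [0.5887, 0.2521, -0.0085]
orientation: [[0.192, 0.981, 0.0], [0.981, -0.192, -0.0], [-0.0, 0.0, -1.0]]
ft_force: [0.1, -0.5, -0.6]
finger_gap: 0.0249
clock: 21.6
tcp_pos: [0.5879, 0.252, 0.0873]
orientation: [[0.192, 0.981, -0.001], [0.981, -0.192, -0.0], [-0.001, -0.001, -1.0]]
ft_force: [1.0, -0.1, -0.4]
finger_gap: 0.0249
[0.58788268 0.25197721 0.08728222] cup3 [-2.776e+01 -3.200e-01  2.000e-02]
```

```bash
python3 -m crank '[[0,0,-2.5,0,0,0,0],[-1,0,-4,0,0,0,0],[-4,0,-4,0,0,0,0],[-8.5,-0.1,-4,0,0,0,0],[-13,-0.1,-4,0,0,0,0]]' 25
python3 -m crank '[[-4.5,0,0,0,0,0,0],[-9,-0.1,0,0,0,0,0],[-12.5,-0.2,0,0,0,0,0],[-14.7,-0.2,0,0,0,0,0],[-14.7,-0.2,0,0,0,0,0]]' 25
python3 -m crank '[[0,0,2,0,0,0,0],[0,0,4,0,0,0,0],[0,0,5,0,0,0,0],[0,0,5,0,0,0,0]]' 25
python3 - <<'E'
from h import *
from bench import sense
s=sense();print(s['tcp_pos'],'cup3',rows(s,(.5444-.068*.191,.0469-.068*.982)))
from mont import *
mont('pics/m11.png',[('wrist',(120,50,520,350)),('side',(250,130,410,250))])
E
```

```text
clock: 22.1
tcp_pos: [0.5618, 0.1233, 0.1262]
orientation: [[0.191, 0.982, -0.0], [0.982, -0.191, -0.0], [-0.0, -0.0, -1.0]]
ft_force: [0.7, -1.3, 0.1]
finger_gap: 0.0245
clock: 22.6
tcp_pos: [0.5316, -0.022, 0.1263]
orientation: [[0.195, 0.981, -0.0], [0.981, -0.195, -0.001], [-0.001, -0.0, -1.0]]
ft_force: [0.2, 0.5, -2.2]
finger_gap: 0.0248
clock: 23.0
tcp_pos: [0.5312, -0.0184, 0.0749]
orientation: [[0.191, 0.982, -0.003], [0.982, -0.191, 0.001], [0.0, -0.003, -1.0]]
ft_force: [0.3, 0.9, -0.7]
finger_gap: 0.0247
[ 0.53124403 -0.01838236  0.07487895] cup3 [-0.14  0.05 -0.  ]
```

View pics/m11.png

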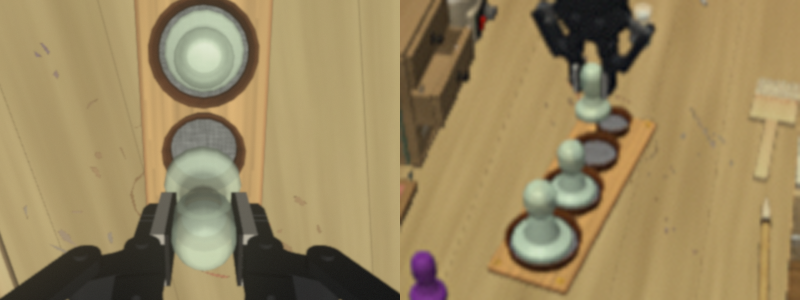

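```bash
python3 loc.py 203,112,.028 162,150,.028 245,150,.028 203,148,.091 165,183,.091 241,183,.091; python3 -c "
from bench import sense;print(sense()['tcp_pos'])"
```

```text
203,112,.028 [26.6  0.1]
162,150,.028 [ -0.7 -28.6]
245,150,.028 [-0.7 29.6]
203,148,.091 [22.4  0.2]
165,183,.091 [  3.  -19.7]
241,183,.091 [ 3.  20.1]
[ 0.53304581 -0.0190448   0.07746889]
```

```bash
python3 -m crank '[[-0.3,0,1,0,0,0,0],[-0.3,0,2,0,0,0,0],[-0.3,0,2.5,0,0,0,0],[-0.3,0,2.5,0,0,0,0]]' 25; python3 look.py .5314 -.0199
python3 - <<'E'
from mont import *
mont('pics/m12.png',[('wrist',(220,100,420,300)),('side',(280,110,360,190))])
E
```

```text
clock: 23.55
tcp_pos: [0.5311, -0.0219, 0.0502]
orientation: [[0.192, 0.981, -0.002], [0.981, -0.192, 0.0], [0.0, -0.002, -1.0]]
ft_force: [-0.3, 0.1, -1.1]
finger_gap: 0.0248
tcp [ 0.53109661 -0.02185799  0.050168  ] q6 1.4766068566085917 to go [ 0.2  -0.01  0.  ]
[322. 230.] 0.95 [ 0.5257 -0.0457] go [-2.44 -0.08 -0.  ]
[321.  99.] 0.73 [0.5431 0.0451] go [ 6.8  -0.11  0.  ]
```

View pics/m12.png

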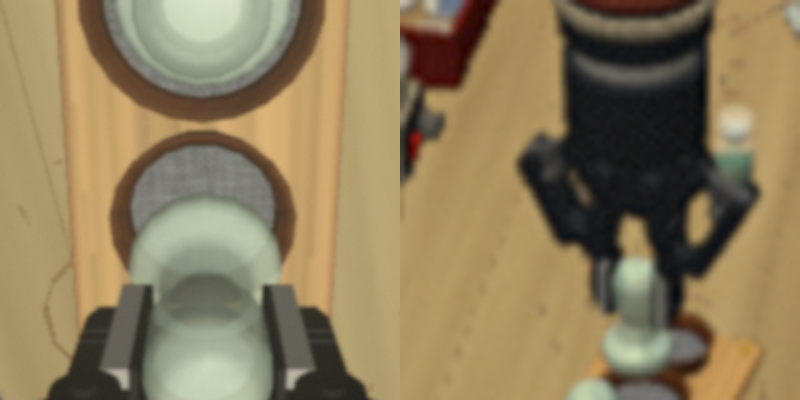

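```bash
python3 loc.py 201.5,115,.028 155.5,157.5,.028 248,157.5,.028 202,147.5,.067 165.5,185,.067 241,185,.067
```

```text
201.5,115,.028 [30.5 -0.8]
155.5,157.5,.028 [  3.1 -29.7]
248,157.5,.028 [ 3.1 28.4]
202,147.5,.067 [23.  -0.4]
165.5,185,.067 [  2.4 -19.4]
241,185,.067 [ 2.4 19.9]
```

```bash
python3 -m crank '[[-0.2,-0.05,1.2,0,0,0,0],[-0.2,-0.05,2.4,0,0,0,0],[-0.2,-0.05,3.2,0,0,0,0],[-0.2,-0.05,3.6,0,0,0,0],[-0.2,-0.05,3.8,0,0,0,0]]' 25
python3 -m crank '[[0,0,0.15,0,0,0,0],[0,0,0.3,0,0,0,0],[0,0,0.4,0,0,0,0],[0,0,0.4,0,0,0,0]]' 25
python3 -m crank '[[0,0,0.08,0,0,0,0],[0,0,0.1,0,0,0,0]]' 25
```

```text
clock: 24.3
tcp_pos: [0.5306, -0.0238, 0.0126]
orientation: [[0.192, 0.981, -0.001], [0.981, -0.192, 0.0], [0.0, -0.001, -1.0]]
ft_force: [-0.6, -0.2, -0.5]
finger_gap: 0.0248
clock: 24.7
tcp_pos: [0.5312, -0.024, 0.0096]
orientation: [[0.192, 0.981, 0.0], [0.981, -0.192, -0.0], [-0.0, 0.0, -1.0]]
ft_force: [0.7, 0.1, -0.5]
finger_gap: 0.0249
clock: 24.9
tcp_pos: [0.5311, -0.0239, 0.0085]
orientation: [[0.192, 0.981, 0.0], [0.981, -0.192, -0.0], [-0.0, 0.0, -1.0]]
ft_force: [0.1, -0.3, -1.1]
finger_gap: 0.0249
```

```bash
python3 -m crank '[[0,0,0.08,0,0,0,0],[0,0,0.12,0,0,0,0],[0,0,0.12,0,0,0,0]]' 25
python3 -m crank '[[0,0,0.1,0,0,0,0],[0,0,0.1,0,0,0,0]]' 25
```

```text
clock: 25.2
tcp_pos: [0.5311, -0.0239, 0.0073]
orientation: [[0.192, 0.981, 0.0], [0.981, -0.192, -0.0], [-0.0, 0.0, -1.0]]
ft_force: [-0.0, 0.4, -1.4]
finger_gap: 0.0247
clock: 25.4
tcp_pos: [0.5313, -0.024, 0.0072]
orientation: [[0.192, 0.981, 0.0], [0.981, -0.192, -0.0], [-0.0, 0.0, -1.0]]
ft_force: [-3.6, 0.4, 7.5]
finger_gap: 0.0248
```

Run:
```python
from mont import *
mont('pics/m13.png',[('wrist',(220,100,420,300)),('side',(270,130,370,230))])
```

```text
(no output)
```

View pics/m13.png

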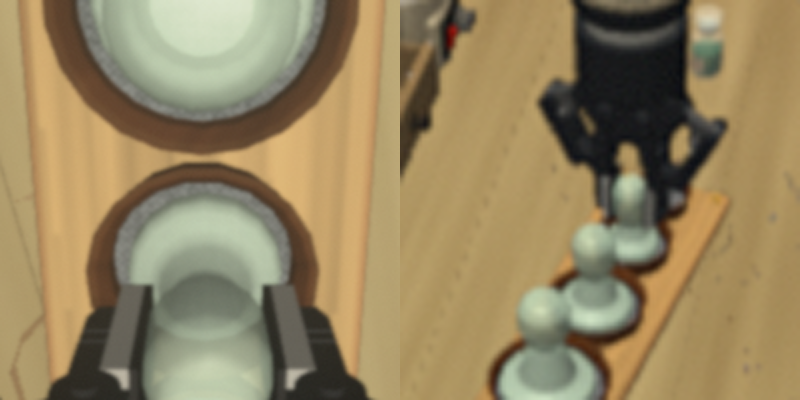

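```bash
python3 -m crank '[[0,0,-0.1,0,0,0,10],[0,0,-0.1,0,0,0,40],[0,0,-0.1,0,0,0,50],[0,0,-0.1,0,0,0,50],[0,0,-1.5,0,0,0,50]]' 25
python3 -m crank '[[0,0,-3,0,0,0,50],[0,0,-6,0,0,0,50],[0,0,-9,0,0,0,50],[0,0,-12,0,0,0,50],[0,0,-12.5,0,0,0,50]]' 25
python3 - <<'E'
from h import *
from bench import sense
s=sense();print(rows(s,(.425,.306)))
E
```

```text
clock: 26.0
tcp_pos: [0.5296, -0.0235, 0.0199]
orientation: [[0.192, 0.981, -0.003], [0.981, -0.192, 0.001], [0.0, -0.003, -1.0]]
ft_force: [0.8, -0.2, 0.4]
finger_gap: 0.0426
clock: 26.5
tcp_pos: [0.5331, -0.0245, 0.1515]
orientation: [[0.192, 0.981, 0.006], [0.981, -0.192, -0.002], [-0.001, 0.006, -1.0]]
ft_force: [0.5, 0.8, -0.1]
finger_gap: 0.0429
[ 30.36 -16.95  -0.13]
```

```bash
python3 -m crank '[[2.5,-1.4,0,0,0,0,50],[6.5,-3.6,0,0,0,0,50],[10.5,-5.8,0,0,0,0,50],[14.5,-8,0,0,0,0,50],[18.3,-10.2,0,0,0,0,50]]' 25
python3 -m crank '[[4,-2.2,0,0,0,0,50],[8,-4.5,0,0,0,0,50],[11,-6.2,0,0,0,0,50],[12,-6.8,0,0,0,0,50],[12,-6.8,0,0,0,0,50]]' 25
python3 -m crank '[[0,0,2,0,0,0,50],[0,0,4,0,0,0,50],[0,0,4,0,0,0,50],[0,0,4,0,0,0,50]]' 25
python3 look.py .425 .306;python3 look.py .425 .306
```

```text
clock: 27.0
tcp_pos: [0.4652, 0.1769, 0.1466]
orientation: [[0.192, 0.981, 0.0], [0.981, -0.192, 0.0], [0.0, 0.0, -1.0]]
ft_force: [0.4, -0.2, -0.1]
finger_gap: 0.0427
clock: 27.5
tcp_pos: [0.4217, 0.307, 0.1463]
orientation: [[0.189, 0.982, -0.0], [0.982, -0.189, -0.0], [-0.0, -0.0, -1.0]]
ft_force: [0.3, 0.2, 0.2]
finger_gap: 0.043
clock: 27.9
tcp_pos: [0.4228, 0.3049, 0.1066]
orientation: [[0.193, 0.981, -0.0], [0.981, -0.193, -0.001], [-0.001, -0.0, -1.0]]
ft_force: [1.3, 0.5, 0.4]
finger_gap: 0.0428
tcp [0.42276454 0.30492558 0.10656732] q6 2.1391667048977747 to go [ 0.15  0.2  -0.  ]
[601. 106.] 0.85 [0.654  0.3198] go [ 5.93e+00  2.24e+01 -1.00e-02]
[328. 174.] 0.75 [0.4277 0.3073] go [ 0.33  0.44 -0.  ]
[428. 119.] 0.75 [0.5165 0.3368] go [ 4.94  8.58 -0.01]
[605. 231.] 0.59 [0.6633 0.2066] go [-4.99 25.5  -0.  ]
tcp [0.42332621 0.3056165  0.10752652] q6 2.139445170198422 to go [0.07 0.16 0.  ]
[427. 122.] 0.81 [0.5166 0.3354] go [4.72 8.58 0.01]
[602. 232.] 0.71 [0.6627 0.2055] go [-5.21 25.42  0.03]
[329. 170.] 0.7 [0.4295 0.3104] go [0.59 0.51 0.  ]
[593. 108.] 0.66 [0.65   0.3204] go [ 5.82 21.96  0.03]
```

```bash
python3 -m crank '[[0.4,0.45,2,0,0,0,50],[0.4,0.45,4,0,0,0,50],[0.4,0.45,6,0,0,0,50],[0.4,0.45,6.5,0,0,0,50],[0.4,0.45,6.5,0,0,0,50]]' 25
python3 look.py .4275 .309
python3 - <<'E'
from h import *
from bench import cams,sense
import cv2
p=cams.capture('wrist');s=sense();lab=cv2.cvtColor(p['img'],cv2.COLOR_RGB2LAB).astype(int)
m=((lab[:,:,2]<142)&(lab[:,:,0]>130)&(lab[:,:,1]<128)).astype('uint8')
m[:, :230]=0;m[:,420:]=0;m[330:]=0;m[:80]=0
n,l,st,c=cv2.connectedComponentsWithStats(m)
for i in range(1,n):
    if st[i,4]>150:print(st[i],c[i].round())
i=1+np.argmax(st[1:,4]);R=s['orientation'];t=s['tcp_pos'];x,y,w,h=st[i][:4]
for v in range(y,y+h,6):
    u=np.where(l[v]==i)[0];print(v,u.min(),u.max())
E
```

```text
clock: 28.6
tcp_pos: [0.4273, 0.309, 0.0412]
orientation: [[0.192, 0.981, -0.001], [0.981, -0.192, -0.0], [-0.001, -0.001, -1.0]]
ft_force: [-0.2, -0.3, -0.1]
finger_gap: 0.0428
tcp [0.42731528 0.30896515 0.04123306] q6 2.1416196763868096 to go [ 0.01  0.02 -0.  ]
[451. 140.] 0.84 [0.5161 0.3352] go [ 4.28  8.21 -0.01]
[324. 203.] 0.8 [0.4281 0.3089] go [ 0.01  0.08 -0.  ]
[307 201  34  22 328] [322. 211.]
201 323 323
207 311 335
213 307 339
219 307 339
```

```bash
python3 -m crank '[[0,0.05,2,0,0,0,50],[0,0.05,3.5,0,0,0,50],[0,0.05,4.5,0,0,0,50],[0,0.05,5,0,0,0,50]]' 25
python3 -m crank '[[0,0,0.3,0,0,0,50],[0,0,0.6,0,0,0,50],[0,0,0.75,0,0,0,50],[0,0,0.75,0,0,0,50]]' 25
python3 -m crank '[[0,0,0,0,0,0,30],[0,0,0,0,0,0,20],[0,0,0,0,0,0,10],[0,0,0,0,0,0,0],[0,0,0,0,0,0,0]]' 25
```

```text
clock: 29.15
tcp_pos: [0.4275, 0.3088, -0.0097]
orientation: [[0.192, 0.981, -0.001], [0.981, -0.192, -0.001], [-0.001, -0.001, -1.0]]
ft_force: [-0.1, -0.3, -0.0]
finger_gap: 0.0429
clock: 29.55
tcp_pos: [0.4282, 0.3091, -0.0161]
orientation: [[0.192, 0.981, 0.0], [0.981, -0.192, -0.0], [-0.0, 0.0, -1.0]]
ft_force: [-0.1, 0.2, 0.3]
finger_gap: 0.0428
clock: 30.05
tcp_pos: [0.4284, 0.3091, -0.0159]
orientation: [[0.192, 0.981, 0.001], [0.981, -0.192, 0.0], [0.0, 0.001, -1.0]]
ft_force: [0.2, -0.3, 3.7]
finger_gap: 0.0212
```

```bash
python3 -m crank '[[0,0,-1,0,0,0,0],[0,0,-3,0,0,0,0],[0,0,-6.5,0,0,0,0],[0,0,-10.5,0,0,0,0],[0,0,-13.5,0,0,0,0]]' 25
python3 - <<'E'
from h import *
from bench import sense
s=sense();print(rows(s,(.5216,-.0750)),s['finger_gap'])
E
```

```text
clock: 30.55
tcp_pos: [0.4283, 0.3092, 0.1216]
orientation: [[0.192, 0.981, 0.001], [0.981, -0.192, 0.0], [0.001, 0.001, -1.0]]
ft_force: [0.9, 0.8, -0.5]
finger_gap: 0.0211
[-3.591e+01  1.653e+01 -1.000e-02] 0.021101881847239944
```

```bash
python3 -m crank '[[-2,0.9,0,0,0,0,0],[-5.5,2.5,0,0,0,0,0],[-9.5,4.4,0,0,0,0,0],[-13.5,6.2,0,0,0,0,0],[-17.5,8.1,0,0,0,0,0]]' 25
python3 -m crank '[[-4,1.8,0,0,0,0,0],[-8,3.7,0,0,0,0,0],[-12,5.5,0,0,0,0,0],[-15.5,7.1,0,0,0,0,0],[-17.8,8.2,0,0,0,0,0]]' 25
python3 -m crank '[[-0.6,0.2,2,0,0,0,0],[-0.6,0.2,4,0,0,0,0],[-0.6,0.2,5.5,0,0,0,0],[-0.6,0.2,5.5,0,0,0,0]]' 25
python3 -m crank '[[0,0,0,0,0,0,0],[0,0,0,0,0,0,0]]' 25
python3 look.py .5216 -.0750
python3 - <<'E'
from h import *
from bench import cams,sense,nets
p=cams.capture('wrist');s=sense()
for d in nets.landmark_of(p,'cup_4'):
    x=ray(p,d['uv'],.012);print('cup',np.round(d['uv']),round(d['conf'],2),x.round(4),rows(s,x))
E
```

```text
clock: 31.05
tcp_pos: [0.4739, 0.1203, 0.1193]
orientation: [[0.191, 0.982, 0.0], [0.982, -0.191, -0.0], [0.0, 0.0, -1.0]]
ft_force: [0.9, -0.2, 0.5]
finger_gap: 0.0206
clock: 31.55
tcp_pos: [0.5204, -0.0713, 0.1192]
orientation: [[0.194, 0.981, 0.0], [0.981, -0.194, -0.0], [-0.0, 0.0, -1.0]]
ft_force: [0.0, 0.8, -2.4]
finger_gap: 0.0205
clock: 31.95
tcp_pos: [0.5195, -0.0742, 0.0617]
orientation: [[0.192, 0.981, -0.003], [0.981, -0.192, 0.001], [0.001, -0.004, -1.0]]
ft_force: [0.2, 0.6, 0.0]
finger_gap: 0.0209
clock: 32.15
tcp_pos: [0.5218, -0.0749, 0.065]
orientation: [[0.191, 0.982, 0.001], [0.982, -0.191, -0.001], [-0.0, 0.002, -1.0]]
ft_force: [-0.1, -1.2, -0.2]
finger_gap: 0.0214
tcp [ 0.52176892 -0.07492876  0.06503679] q6 1.3723343064784763 to go [-0.01 -0.02 -0.  ]
[323. 239.] 0.77 [ 0.5144 -0.1126] go [-3.83  0.    0.  ]
[317.   5.] 0.75 [0.5421 0.0479] go [ 1.244e+01 -3.600e-01 -1.000e-02]
[320. 119.] 0.72 [ 0.5302 -0.0224] go [ 5.32 -0.17 -0.  ]
cup [322. 198.] 0.6 [ 0.521  -0.0754] [-0.05 -0.06 -0.  ]
```

```bash
python3 -m crank '[[0,0,1.2,0,0,0,0],[0,0,2.2,0,0,0,0],[0,0,2.4,0,0,0,0],[0,0,2.4,0,0,0,0],[0,0,2.4,0,0,0,0]]' 25
python3 - <<'E'
from h import *
from bench import cams,sense,nets
import cv2
for k in range(3):
    p=cams.capture('wrist');s=sense();zb=s['tcp_pos'][2]+.0159
    for l,z in(('cup_4',.012),('muller_4',zb)):
        for d in nets.landmark_of(p,l):
            x=ray(p,d['uv'],z);r=rows(s,x)
            if abs(r[0])<4:print(l,np.round(d['uv']),round(d['conf'],2),x.round(4),r)
print(s['tcp_pos'])
im=p['img'];print('dark cup rim / glass columns')
hsv=cv2.cvtColor(im,cv2.COLOR_RGB2LAB).astype(int)
for v in range(165,235,6): print(v,' '.join('%d'%hsv[v,u,0]for u in range(280,368,4)))
print('col322',[(v,hsv[v,322].tolist()) for v in range(150,236,4)])
E
```

```text
clock: 32.85
tcp_pos: [0.5211, -0.075, 0.0398]
orientation: [[0.192, 0.981, -0.0], [0.981, -0.192, -0.0], [-0.0, -0.0, -1.0]]
ft_force: [-0.2, 0.2, 0.1]
finger_gap: 0.021
cup_4 [323. 212.] 0.73 [ 0.5209 -0.0762] [-0.12 -0.01  0.  ]
muller_4 [324. 240.] 0.73 [ 0.5215 -0.075 ] [0.01 0.02 0.  ]
cup_4 [319. 211.] 0.73 [ 0.5186 -0.0753] [-0.08 -0.27 -0.  ]
muller_4 [324. 237.] 0.71 [ 0.5224 -0.0735] [0.17 0.07 0.  ]
cup_4 [320. 210.] 0.71 [ 0.5195 -0.0749] [-0.02 -0.17 -0.  ]
muller_4 [321. 242.] 0.84 [ 0.5204 -0.076 ] [-0.11 -0.06 -0.  ]
[ 0.52126164 -0.07505469  0.03998101]
dark cup rim / glass columns
165 179 176 89 77 75 74 74 83 117 128 137 136 128 118 79 73 72 74 81 145 189 191
171 170 183 172 157 110 85 81 78 77 77 76 75 76 74 73 79 87 140 184 189 189 189
177 169 184 173 166 173 178 165 134 117 103 90 94 115 141 168 181 181 172 186 188 188 189
183 170 184 173 167 170 179 175 147 103 72 73 67 77 132 178 183 180 172 184 188 189 189
189 169 184 174 167 161 129 85 84 75 76 76 76 73 78 85 86 160 171 185 188 189 187
195 168 184 176 152 90 75 107 131 133 134 131 130 134 135 139 79 79 107 
[... 370 characters left out ...]
5 169 98 80 76 97 129 117 132 160 168 175 179 174 167 160 135 127 68 72 80 143 177
231 170 146 86 79 69 107 155 172 184 187 190 191 193 192 191 178 144 92 72 89 182 175
col322 [(150, [206, 118, 141]), (154, [210, 117, 142]), (158, [199, 118, 141]), (162, [179, 120, 140]), (166, [128, 123, 139]), (170, [75, 136, 144]), (174, [81, 137, 145]), (178, [117, 135, 152]), (182, [100, 132, 148]), (186, [84, 136, 146]), (190, [95, 130, 136]), (194, [130, 127, 132]), (198, [144, 126, 132]), (202, [142, 126, 133]), (206, [145, 126, 132]), (210, [141, 126, 132]), (214, [136, 127, 132]), (218, [123, 122, 136]), (222, [156, 121, 138]), (226, [182, 119, 140]), (230, [190, 119, 140]), (234, [184, 120, 139])]
```

```bash
python3 loc.py 202,130.5,.028 163,169,.028 241,169,.028 203,171,.064 181,181,.064 224,181,.064
```

```text
202,130.5,.028 [24.1 -0.4]
163,169,.028 [  0.2 -23.8]
241,169,.028 [ 0.2 22.9]
203,171,.064 [14.   0.2]
181,181,.064 [  8.7 -10.6]
224,181,.064 [ 8.7 10.5]
```

```bash
python3 -m crank '[[0,-0.05,1.2,0,0,0,0],[0,-0.05,2.2,0,0,0,0],[0,-0.05,3,0,0,0,0],[0,-0.05,3.4,0,0,0,0],[0,-0.05,3.6,0,0,0,0]]' 25
python3 -m crank '[[0,0,0.1,0,0,0,0],[0,0,0.2,0,0,0,0],[0,0,0.3,0,0,0,0],[0,0,0.3,0,0,0,0]]' 25
python3 -m crank '[[0,0,0.1,0,0,0,0],[0,0,0.1,0,0,0,0]]' 25
```

```text
clock: 33.85
tcp_pos: [0.5202, -0.0747, 0.0029]
orientation: [[0.192, 0.981, -0.001], [0.981, -0.192, 0.0], [0.0, -0.001, -1.0]]
ft_force: [-0.6, 0.4, 0.2]
finger_gap: 0.0209
clock: 34.25
tcp_pos: [0.5207, -0.0749, 0.0009]
orientation: [[0.192, 0.981, 0.0], [0.981, -0.192, -0.0], [-0.0, 0.0, -1.0]]
ft_force: [0.8, -0.5, -0.2]
finger_gap: 0.0212
clock: 34.45
tcp_pos: [0.521, -0.075, 0.0001]
orientation: [[0.192, 0.981, 0.001], [0.981, -0.192, -0.0], [-0.0, 0.001, -1.0]]
ft_force: [-0.5, -0.9, 1.8]
finger_gap: 0.0211
```

Touchdown is at the predicted height, and the force has begun to rise. One small step more, then release and retreat.

```bash
python3 -m crank '[[0,0,0.1,0,0,0,0],[0,0,0.1,0,0,0,0]]' 25
python3 -m crank '[[0,0,0,0,0,0,10],[0,0,0,0,0,0,30],[0,0,0,0,0,0,45],[0,0,0,0,0,0,45],[0,0,-1.5,0,0,0,45]]' 25
python3 -m crank '[[0,0,-3,0,0,0,45],[0,0,-6,0,0,0,45],[0,0,-9,0,0,0,45],[0,0,-12,0,0,0,45],[0,0,-13,0,0,0,45]]' 25
python3 -m crank '[[-4,-2,-2,0,0,0,45],[-8,-4,-4,0,0,0,45],[-12,-6,-5,0,0,0,45],[-16,-6,-5,0,0,0,45],[-18,-6,-5,0,0,0,45]]' 25
python3 - <<'E'
from h import *
from mont import *
from bench import cams,nets
for n in('top','side'):
    p=cams.capture(n)
    for d in nets.landmark_of(p,'muller_1'):print(n,np.round(d['uv']),round(d['conf'],2),ray(p,d['uv'],.016).round(4))
    for l in('dropper_bottle','jar_verditer'):
        print(n,l,[(ray(p,d['uv'],0).round(3),round(d['conf'],2)) for d in nets.landmark_of(p,l)][:2])
mont('pics/m14.png',[('side',(220,100,420,320)),('top',(190,110,460,260))])
E
```

```text
clock: 34.65
tcp_pos: [0.5211, -0.0751, 0.0]
orientation: [[0.192, 0.981, 0.001], [0.981, -0.192, -0.001], [-0.0, 0.001, -1.0]]
ft_force: [-2.8, 1.3, 10.2]
finger_gap: 0.0211
clock: 35.15
tcp_pos: [0.5189, -0.0742, 0.0122]
orientation: [[0.192, 0.981, -0.004], [0.981, -0.192, 0.001], [0.001, -0.004, -1.0]]
ft_force: [0.6, -1.0, 0.1]
finger_gap: 0.038
clock: 35.65
tcp_pos: [0.5222, -0.0755, 0.1482]
orientation: [[0.192, 0.981, 0.005], [0.981, -0.192, -0.002], [-0.001, 0.005, -1.0]]
ft_force: [-0.2, -0.3, -0.7]
finger_gap: 0.0384
clock: 36.15
tcp_pos: [0.4261, -0.2426, 0.1942]
orientation: [[0.194, 0.981, 0.001], [0.981, -0.194, -0.001], [-0.001, 0.001, -1.0]]
ft_force: [0.2, 1.1, -0.4]
finger_gap: 0.0388
top [302. 196.] 0.78 [0.5405 0.0504]
top [274. 189.] 0.74 [0.5565 0.1187]
top [188. 209.] 0.56 [0.5084 0.3268]
top [194. 148.] 0.54 [0.6566 0.3159]
top [242. 148.] 0.53 [0.6578 0.198 ]
top [333. 201.] 0.49 [ 0.5276 -0.0253]
top dropper_bottle [(array([0.517, 0.268]), 0.69)]
top jar_verditer [(array([ 0.52 , -0.261]), 0.66)]
side [306. 227.] 0.87 [0.5595 0.1243]
side [302. 302.] 0.79 [0.5159 0.3485]
side [317. 211.] 0.73 [0.5421 0.0614]
side [256. 285.] 0.59 [0.6341 0.3264]
side [325. 191.] 0.49 [ 0.5378 -0.0208]
side [260. 250.] 0.48 [0.6553 0.2237]
side [332. 181.] 0.43 [ 0.5247 -0.0697]
side dropper_bottle [(array([0.518, 0.262]), 0.49)]
side jar_verditer [(array([ 0.524, -0.266]), 0.43)]
```

View pics/m14.png

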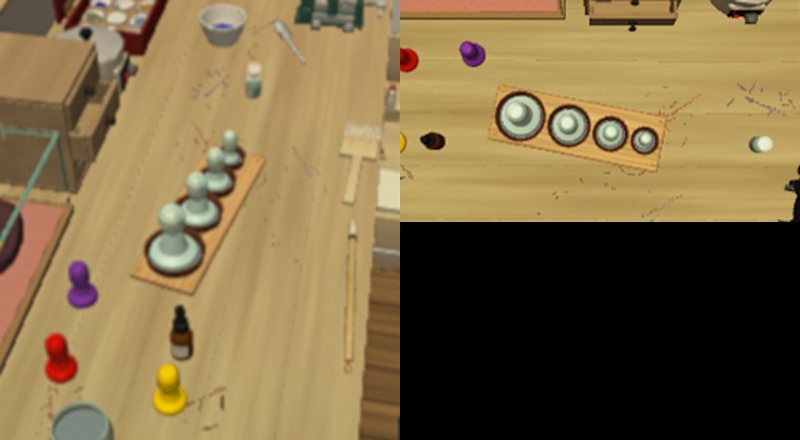

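All four mullers stand upright in their cups, largest to smallest. In the side view they are at (172,240), (197,205), (216,175) and (230,152). The bottle and jar are where they were, and the arm is clear of everything.

```bash
python3 -c "
from bench import hand_in;print(hand_in())"
```

```text
the job is handed in; nothing more can be done
None
```

All four pale-green mullers are in the rack, each upright in its own cup, in a row from largest to smallest. I handed the job in at about 36 s of the 93 s allowed.

**Fit:** Each muller met the felt within about 1 mm of the height worked out from its grasp. The force pressing down at touchdown was 16 N or less. The last side and top views show all four upright in their cups.

**Bystanders:** The dropper bottle and pigment jar read within about 15 mm of their first positions, which is roughly the error of those readings. The arm never touched them.

**What went wrong or disagreed:**
- **First grasp missed:** The fingers closed above muller_1's knob and pushed on it with about 13 N. It stayed upright and did not move by the wrist camera, though the top view read it 8 mm away and the side view 7 mm.
- **Tool height:** The fingers grip about 37 mm higher than the stated tool geometry says. I corrected for that from the wrist pictures on every later grasp.
- **muller_3:** It sat about 3 mm off the tool centre in the grip, so I shifted before lowering it.
- **muller_4:** In the final check the network missed it in the top view and reported it only weakly in the side view (confidence 0.43). It is plainly visible in both pictures.

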